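Factory-reset an electronic lever lock on the door bench

TASK

Reset the electronic lever lock that is fitted to the white door section on the bench: first swing its lever fully round to its stop and let it spring back to rest, then take the yellow reset pin out of the driver rack, reach it through the white-ringed round hole in the black end of the lock and hold the red button at the bottom fully down, without forcing it, for three seconds. Finish while still holding: the pin stays in the gripper, upright, keeping the button down. Leave the other tools and hardware on the bench where they are.

Things in the scene. Friction and masses are not known exactly. Their poses are not given: they have to be found in the camera images.
- door_section: Fixed block of white door leaf lying flat on the bench, 230 mm (its x) by 320 mm (its y) and 44 mm thick, carrying a lock trim 75 mm wide (x) and 250 mm long (y), 24 mm thick, whose face is level and 68 mm above the bench. Origin: centre of the underside. Its z is up; the trim's centre line lies at its x = -45 mm. The end of the trim toward its +y is black and has the reset hole; the lever is toward its -y end.
- lever_pivot (a point): The lever's vertical turning axis, at mid-thickness of the lever bar, 113 mm above the bench; in the door section's frame x -45 mm, y -75 mm.
- lever_grip (a point): Point on top of the steel lever bar, 95 mm out from the turning axis, 120 mm above the bench; it moves with the lever. The bar is 20 mm wide and 14 mm thick (top 120 mm, underside 106 mm above the bench) and reaches to 125 mm from the axis; its last 14 mm are bent down to 90 mm above the bench. The space under and beside the bar from 40 mm out from the axis is free down to the door face 44 mm above the bench. At rest the bar points from the axis along the door section's +x.
- lock_lever (a joint): Angle of the lever, rad: 0 at rest (pointing along the door section's +x), growing as it swings clockwise seen from above (toward the section's -y) to the stop at 0.87. A spring returns it: about 0.25 N m at rest, 0.7 N m at the stop (7 N at 95 mm).
- reset_hole (a point): Centre of the mouth of the round reset hole, level with the trim's face, 68 mm above the bench; in the door section's frame x -45 mm, y +95 mm. The hole is vertical, 12 mm in diameter with a 3 mm countersink and a thin white ring 23 mm across painted round it; the red button's top lies 14 mm below the face when free.
- reset_button: The red round button at the bottom of the reset hole, 11 mm in diameter; origin at the centre of its top, z up. Free, its top is 14 mm below the trim's face; fully down (5 mm of travel) 19 mm below it. Its spring takes 2 N to start and 5 N to bottom; beyond that it is solid.
- reset_pin: Loose reset pin tool, 50 g nominal: a round yellow handle with two narrow black bands, 16 mm in diameter and 70 mm long, and below it a round steel pin 6 mm in diameter and 50 mm long. Origin: on the axis at the shoulder, where handle meets pin; z points up the handle, so handle top is at z = +70 mm and the pin's end at z = -50 mm. At the start it stands upright in one of the three rack holes, its shoulder resting on the rack's shelf.
- reset_pin_tip (a point): The lower end of the steel pin, 50 mm below the shoulder.
- tool_rack: Fixed plywood rack, 180 mm (its x) by 50 mm (its y), top of the shelf 72 mm above the bench; three 10 mm holes through its 14 mm shelf at x = -60, 0 and +60 mm. Origin: centre of the underside; z up.
- screwdriver: Bystander: screwdriver with a red handle 27 mm thick and 80 mm long, upright in a rack hole; origin at its shoulder on the rack's shelf.
- nut_driver: Bystander: nut driver with a blue handle 24 mm thick and 78 mm long, upright in a rack hole; origin at its shoulder on the rack's shelf.
- impact_driver: Bystander: grey and black cordless driver standing on its battery, foot 115 x 76 mm, 206 mm high; its nose reaches out 120 mm to its -x, 175 mm up; origin at the centre of its foot.
- screw_tray: Bystander: black tray of screws 100 x 150 x 35 mm; origin at the centre of its underside.
- strike_plate: Bystander: flat steel strike plate 32 x 124 x 4 mm; origin at the centre of its underside.
- spare_lever: Bystander: loose steel lever handle, 141 mm long, 48 mm high, lying on its rose and end; origin at the centre of the rose's underside.
- butt_hinge: Bystander: folded brass hinge 70 x 110 x 12 mm; origin at the centre of its leaf's underside.
- lock_cylinder: Bystander: brass lock cylinder standing upright, 36 mm in diameter, 38 mm high; origin at the centre of its underside.

How it is judged (in metres and radians):
On the way, in this order (a step that is already met when the one before it is completed fails the run):
1. the lever has been swung to its stop (over 0.80 of 0.87 rad) (value of joint lock_lever above 0.8 rad), for 0.1 s.
2. the lever has returned to rest (under 0.06 rad) (value of joint lock_lever below 0.06 rad), for 0.2 s.
3. the button has been held down by the pin for two seconds on end (z of reset_button in the frame of reset_hole below -0.018 m and contact force between reset_pin and reset_button above 2 N), for 2 s.
At the end, for the whole second after the job is handed in: The lock's lever is back at rest (under 0.06 rad) and the reset pin, gripped by the fingers and upright within 0.3 rad, reaches through the reset hole (its end within 8 mm of the hole's axis) and holds the button at least 4 mm of its 5 mm down, pushing with over 2 N (all of step 3 and contact force between the fingers and reset_pin above 2 N and horizontal distance between reset_pin_tip and reset_hole below 0.008 m and angle between reset_pin's own z axis and vertical below 0.3 rad and value of joint lock_lever below 0.06 rad); the arm keeps its last pose, push and grip.
It fails at once if the pin is forced onto the button with over 40 N (contact force between reset_pin and reset_button above 40 N).
It fails at once if another tool in the rack is displaced by over 20 mm (distance of any of screwdriver, nut_driver from where it was at the start of the episode above 0.02 m).
It fails at once if a bystander on the bench is displaced by over 30 mm (distance of any of impact_driver, screw_tray, strike_plate, spare_lever, butt_hinge, lock_cylinder from where it was at the start of the episode above 0.03 m).
It also fails if it takes over 67 s, if anything falls off the work surface, if the arm or the gripper's body presses on something with over 40 N, if the wrist force passes 120 N, or if a joint passes its speed limit or range.

ROBOT

A 6-joint arm with a two-finger parallel gripper is mounted at the origin on the work surface. World frame = base frame: x ahead of the robot, y to its left, z up, the work surface at z = 0. Lengths are in m, angles in degrees, forces in N, time in s.
With the tool pointing down it reaches from about 0.4 to 0.825 m from the base axis. Payload 7 kg.
Tool frame: the origin (TCP) lies on the centre line of the jaws, within the pads' length; the fingertips stand 25 mm ahead of it and the grasp point (between the pads) lies 6 mm ahead of it; x points along the fingers, z is the direction in which the jaws open and shut, and the axes are right-handed (so a half turn about x gives the same grasp; the last joint's range is limited). The gripper opens to 88 mm and grips with 3 to 60 N. Pads are 19 mm wide; open, the fingers measure 130 mm over their backs; the gripper's body (78 mm by 193 mm) begins 47 mm behind the grasp point.
Start: joints at [-59.926, 20.546, 0.682, 0, -70.136, -16.507], TCP at [0.158, -0.656, 0.252] pointing down, gripper open.
Joint ranges: [-176.03, 176.03], [-82.01, 121.73], [-58.28, 71.71], [-173.87, 95.51], [-174.79, -0.11], [-173.66, 173.66]. Speed limits (degrees/s): [136.94, 136.94, 172.46, 180, 180, 180].

INTERFACE

Orientations are given as [roll, pitch, yaw] about the fixed x, y, z axes, in that order (R = Rz(yaw) Ry(pitch) Rx(roll)).
In Python, from plant import ctrl gives the robot as it stands. The module is installed in compiled form; this text tells all that it offers.
- The arm moves only by the tool send_rows, never from a script. Its argument "deltas" is a list of rows, each an object of numbers: "dx", "dy", "dz": the shift along the tool's x, y, z in mm; "ax", "ay", "az": the turn, a rotation vector about the tool's x, y, z in units of 5 degrees (1.0 is 5 degrees); "fingers": the opening, from 0 (shut) to 1 (fully open). A call has 1 to 12 rows; each row shifts and turns the commanded pose from where the row before left it, along the tool's axes as they then stand; what a row does not reach is not made up. A row lasts 1/8 s, in which the tool goes at most 62.5 mm and 10.7 degrees, less where a joint would pass 70% of its speed; a pose out of reach is approached as far as the arm can. A call with a gripper value outside its range is refused whole. The fingers move at their own pace and stop on an object; the grip force is fixed at half the most. Time passes only in rows, so rows that do not move let the fingers close. It gives the time, the measured TCP pose, the force and the opening at its end, in the units of the state.
- ctrl.get_obs(): the state, without advancing time (a new reading comes with each control period).
- ctrl.snapshot(name): name is "scene" or "top" or "wrist"; returns a dict with "image" (420x560x3 uint8, blue, green, red), "fx", "fy", "cx", "cy" (pixels), "R" (3x3) and "t" (3): a world point X has camera coordinates R X + t; the wrist camera has in their place "hand_eye" (4x4, takes a point from camera to tool coordinates, whose origin is the TCP and whose axes are the tool frame's). Camera axes: x right, y down, z forward; pixel columns grow to the right and rows downward; lengths in m; the calibration is good to about 2 mm. A picture is of the moment at which its call begins: read the wrist's pose just before it. There is no depth.
- ctrl.close_job(): hands the job in, once; it reports no verdict.
The state is a dict: "clock": time; "joint_pos": joint angles; "qvel": joint speeds; "tau": joint torques, N m; "tool_pos": TCP position; "orientation": TCP orientation; "force": force on the tool from outside, world axes, zero at the start; "moment": the same for the moment, N m; "opening": finger opening in m.
Only numpy, scipy, OpenCV 4.12 (cv2) and the standard library are available. Lean on these libraries where they do the work, as an engineer would, in place of code of your own. Each camera call takes 0.05 s, during which the arm holds its last target.

## Working session

There is one attempt and no reset: what is moved stays moved. The work goes in short steps, Python scripts to look and compute and a tool call to move; the robot and the scene stay as the last step left them, time stands still between calls to the robot, and variables do not carry over. Pictures are saved under pics/ and viewed, and the job is handed in when it is done.

Besides the shell and the picture viewer there is one more tool, called by a JSON object that holds its "op" and its "data". send_rows: Moves the arm, as the interface text tells. Its arguments: {"type":"object","properties":{"deltas":{"type":"array","items":{"type":"object","properties":{"dx":{"type":"number"},"dy":{"type":"number"},"dz":{"type":"number"},"ax":{"type":"number"},"ay":{"type":"number"},"az":{"type":"number"},"fingers":{"type":"number"}}}}},"required":["deltas"]}

```bash
mkdir -p pics; ls
python3 - <<'E'
from plant import ctrl
import cv2
print(ctrl.get_obs())
for n in("scene","top","wrist"):
    s=ctrl.snapshot(n); cv2.imwrite(f"pics/{n}0.png",s["image"]); print(n,{k:v for k,v in s.items() if k!="image"})
E
```

```text
pics
{'clock': 0.0, 'joint_pos': array([-5.99255335e+01,  2.05928372e+01,  6.33209373e-01, -2.04008152e-02,
       -7.01355682e+01, -1.65056719e+01]), 'qvel': array([-0.08702156,  0.07888227,  0.07286984,  0.04033309,  0.03233244,
       -0.00337568]), 'tau': array([-9.62744116e-05, -5.82723212e+01,  2.93048126e+01,  6.99700847e+00,
        6.94215763e-03, -1.88081517e-04]), 'tool_pos': array([ 0.15822149, -0.65572974,  0.25060166]), 'orientation': array([  5.11706825,  89.90289078, 108.67891477]), 'force': array([-0.47977011, -0.03803905, -0.53793743]), 'moment': array([ 0.04568709,  0.02931594, -0.00973119]), 'opening': 0.08740312230513674}
scene {'fx': 510.79352845620633, 'fy': 510.79352845620633, 'cx': 269.555436499199, 'cy': 213.06338092247387, 'R': array([[ 0.83437278,  0.55113304, -0.00862793],
       [ 0.38239541, -0.59004874, -0.71106697],
       [-0.3969834 ,  0.58999565, -0.70307135]]), 't': array([-0.47882111, -0.21431848,  1.66676782])}
top {'fx': 390.0447344368039, 'fy': 390.0447344368039, 'cx': 281.7355474575623, 'cy': 209.14282456741702, 'R': array([[ 0.01995028, -0.99979921,  0.00187891],
       [-0.98088431, -0.01993661, -0.19356782],
       [ 0.19356641,  0.00201874, -0.9810851 ]]), 't': array([-0.08413161,  0.61706151,  1.11319488])}
wrist {'fx': 325.3777974894763, 'fy': 325.3777974894763, 'cx': 282.09081883043206, 'cy': 211.13342999948992, 'hand_eye': array([[-5.07148853e-04, -2.84837013e-01,  9.58575829e-01,
        -1.32952314e-01],
       [ 3.33719257e-04, -9.58575947e-01, -2.84836871e-01,
         7.82114677e-02],
       [ 9.99999816e-01,  1.75440521e-04,  5.81196288e-04,
         2.89223857e-04],
       [ 0.00000000e+00,  0.00000000e+00,  0.00000000e+00,
         1.00000000e+00]])}
```

View pics/scene0.png

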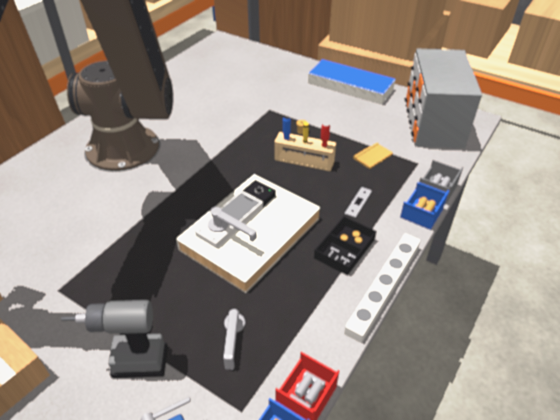

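View pics/top0.png

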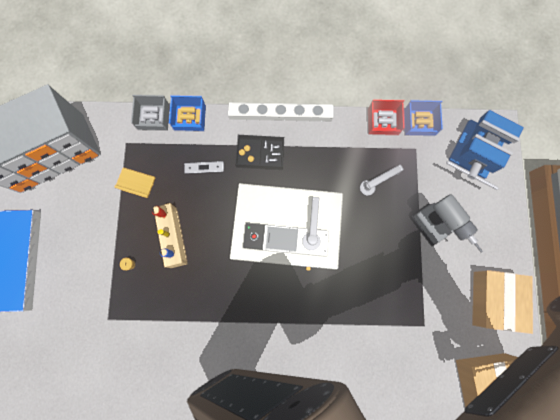

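View pics/wrist0.png

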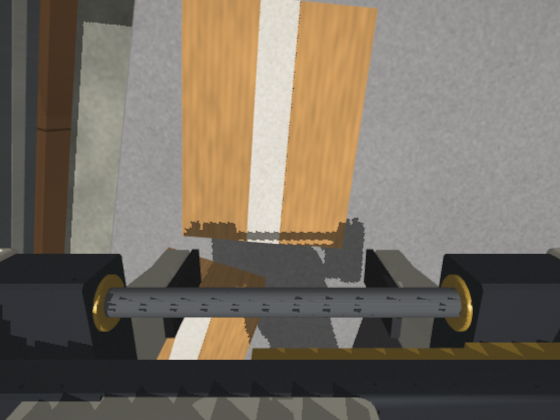

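The top view shows the door at columns 233–342, with the black end and hole near (253,236), the lever pivot near (312,240) pointing up the image, and the rack at (170,235) with the yellow pin in the middle hole. Next I'll zoom in and measure.

```bash
cat > h.py <<'E'
import numpy as np, cv2
from plant import ctrl
from scipy.spatial.transform import Rotation as Ro
def cam(s,obs=None):
    if "R" in s: return s["R"],s["t"]
    T=np.eye(4);T[:3,:3]=Ro.from_euler('xyz',obs["orientation"],degrees=True).as_matrix();T[:3,3]=obs["tool_pos"]
    M=np.linalg.inv(T@s["hand_eye"]); return M[:3,:3],M[:3,3]
def ray(s,u,v,z,obs=None):
    R,t=cam(s,obs); d=R.T@np.array([(u-s["cx"])/s["fx"],(v-s["cy"])/s["fy"],1]); c=-R.T@t
    return c+d*(z-c[2])/d[2]
def proj(s,X,obs=None):
    R,t=cam(s,obs); p=R@np.array(X)+t; return np.array([s["fx"]*p[0]/p[2]+s["cx"],s["fy"]*p[1]/p[2]+s["cy"]])
E
python3 - <<'E'
from h import *
s=ctrl.snapshot("top");im=s["image"]
cv2.imwrite("pics/t1.png",cv2.resize(im[175:280,225:350],None,fx=6,fy=5.7,interpolation=cv2.INTER_NEAREST))
cv2.imwrite("pics/t2.png",cv2.resize(im[190:280,110:200],None,fx=6,fy=6,interpolation=cv2.INTER_NEAREST))
s2=ctrl.snapshot("scene");i2=s2["image"]
cv2.imwrite("pics/s1.png",cv2.resize(i2[105:290,170:350],None,fx=4,fy=3.2,interpolation=cv2.INTER_NEAREST))
E
```

```text
(no output)
```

View pics/t1.png

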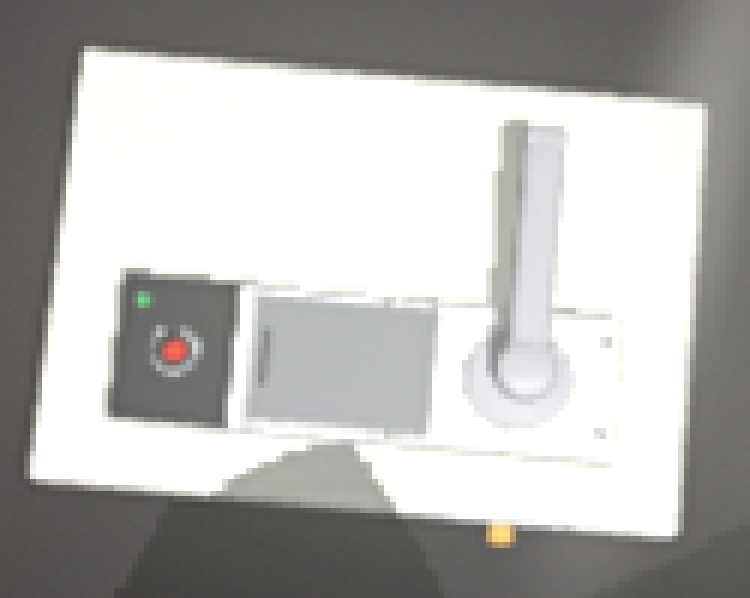

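View pics/t2.png

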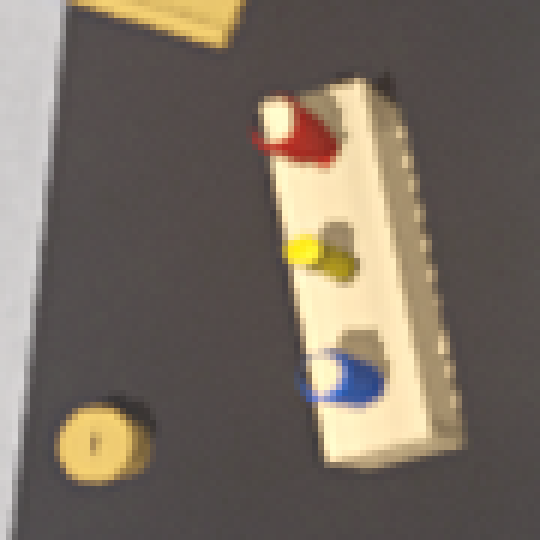

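View pics/s1.png

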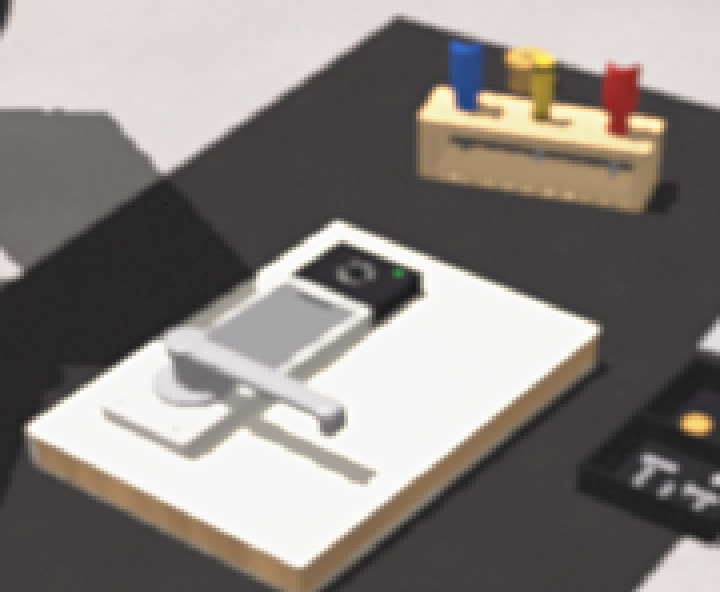

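Run:
```python
from h import *
s=ctrl.snapshot("top")
f=lambda p,z:ray(s,225+p[0]/6-.5,175+p[1]/5.7-.5,z)
g=lambda p,z:ray(s,110+p[0]/6-.5,190+p[1]/6-.5,z)
C=[f(p,.044) for p in[(82,47),(707,103),(30,482),(680,538)]]
for n,c in zip(("+x+y","+x-y","-x+y","-x-y"),C):print(n,c.round(4))
print("len",np.linalg.norm(C[0]-C[1]),np.linalg.norm(C[2]-C[3]),np.linalg.norm(C[0]-C[2]),np.linalg.norm(C[1]-C[3]))
c=sum(C)/4; d=(C[0]-C[1]+C[2]-C[3])[:2]; ya=np.arctan2(d[1],d[0])-np.pi/2
e=(C[0]+C[1]-C[2]-C[3])[:2]; ya2=np.arctan2(e[1],e[0]); print("yaw",np.degrees([ya,ya2]))
R=np.array([[np.cos(ya),-np.sin(ya)],[np.sin(ya),np.cos(ya)]])
for n,q in(("pivot",(-.045,-.075)),("hole",(-.045,.095)),("grip",(.05,-.075))):print(n,c[:2]+R@q)
im=s["image"].astype(int);m=(im[...,2]>200)&(im[...,1]<110)&(im[...,0]<110);m[:,:240]=0;m[:,270:]=0
v,u=np.nonzero(m);print("red",len(u),u.mean(),v.mean(),ray(s,u.mean(),v.mean(),.054),ray(s,u.mean(),v.mean(),.068))
print("ring",f((176,352),.068)); print("lever end top",f((545,130),.12),"pivot",f((528,368),.12))
for n,p,z in(("Y",(302,249),.142),("Yb",(348,268),.072),("R",(278,118),.152),("B",(326,376),.15),("cyl",(93,443),.038)):print(n,g(p,z))
rc=[g(p,.072) for p in[(258,97),(360,78),(325,466),(430,442)]]
print("rack",[r.round(4) for r in rc], sum(rc)/4)
s2=ctrl.snapshot("scene")
print("scene pin top",ray(s2,170+543/4-.5,105+57/3.2-.5,.142),"ring",ray(s2,170+356/4-.5,105+272/3.2-.5,.068))
```

```text
+x+y [0.7023 0.0647 0.044 ]
+x-y [ 0.6776 -0.2571  0.044 ]
-x+y [0.4673 0.0807 0.044 ]
-x-y [ 0.4449 -0.2414  0.044 ]
len 0.3227631413424825 0.3229423747134099 0.23552480648426904 0.2333168802056829
yaw [-4.18676199 -3.87875996]
pivot [ 0.5226752 -0.159796 ]
hole [0.53508652 0.00975033]
grip [ 0.61742168 -0.16673174]
red 9 253.66666666666666 235.88888888888889 [0.53683443 0.01045798 0.054     ] [0.53507657 0.00943594 0.068     ]
ring [0.5340034  0.00890806 0.068     ]
lever end top [ 0.64345004 -0.16754982  0.12      ] pivot [ 0.52292186 -0.15998045  0.12      ]
Y [0.53413048 0.26369415 0.142     ]
Yb [0.53455017 0.2625224  0.072     ]
R [0.59340415 0.27649615 0.152     ]
B [0.4754529  0.24566503 0.15      ]
cyl [0.44879831 0.3925445  0.038     ]
rack [array([0.6191, 0.3138, 0.072 ]), array([0.6297, 0.2638, 0.072 ]), array([0.4384, 0.2662, 0.072 ]), array([0.4509, 0.2165, 0.072 ])] [0.5345224  0.26508108 0.072     ]
scene pin top [0.52807094 0.26335743 0.142     ] ring [0.53144287 0.00977546 0.068     ]
```

```bash
cat >> h.py <<'E'
def Rz_dir(deg): # tool x down, tool z at heading deg
    a=np.radians(deg); z=np.array([np.cos(a),np.sin(a),0]); x=np.array([0,0,-1.]); return np.c_[x,np.cross(z,x),z]
def cur():
    o=ctrl.get_obs(); return o,Ro.from_euler('xyz',o["orientation"],degrees=True).as_matrix()
def plan(p,deg):
    o,R=cur(); T=Rz_dir(deg)
    print("t",o["clock"],"pos",o["tool_pos"].round(4),"F",o["force"].round(2),"open",round(o["opening"],4),"zhead",np.degrees(np.arctan2(R[1,2],R[0,2])).round(2))
    print("rot units (tool)",(Ro.from_matrix(R.T@T).as_rotvec(degrees=True)/5).round(3))
    d=np.array(p)-o["tool_pos"]
    print("shift in current axes mm",(R.T@d*1000).round(1)," in target axes",(T.T@d*1000).round(1))
E
python3 - <<'E'
from h import *
s=ctrl.snapshot("top")
for n,p,z in(("driver foot",(432,222),.05),("nose",(480,246),.175),("top",(455,215),.2)):print(n,ray(s,*p,z))
a=np.radians(-4); r,l=.085,.045
p=np.array([.5227,-.160])+r*np.array([np.cos(a),np.sin(a)])+l*np.array([-np.sin(a),np.cos(a)])
print(p)
for d in(-4,176):plan([*p,.35],d)
print(cur()[1].round(3))
E
```

```text
driver foot [ 0.59034402 -0.52593886  0.05      ]
nose [ 0.5067471 -0.6016348  0.175    ]
top [ 0.58462322 -0.52933018  0.2       ]
[ 0.61063199 -0.12103892]
t 0.4 pos [ 0.1583 -0.6561  0.2514] F [-0.13 -0.97 -0.34] open 0.0876 zhead 103.57
rot units (tool) [ 2.1514e+01  2.0000e-03 -3.0000e-03]
shift in current axes mm [ -98.5 -565.2  414. ]  in target axes [-98.6 565.3 413.9]
t 0.4 pos [ 0.1583 -0.6561  0.2514] F [-0.13 -0.97 -0.34] open 0.0876 zhead 103.57
rot units (tool) [-1.4486e+01  3.0000e-03  2.0000e-03]
shift in current axes mm [ -98.5 -565.2  414. ]  in target axes [ -98.6 -565.3 -413.9]
[[-0.    -0.972 -0.235]
 [ 0.    -0.235  0.972]
 [-1.     0.     0.   ]]
```

{"op": "send_rows", "data": {"deltas": [{"dx":-33,"fingers":0},{"dx":-33,"fingers":0},{"dx":-32,"dy":-35,"dz":26,"fingers":0},{"dy":-40,"dz":29,"fingers":0},{"dy":-40,"dz":29,"fingers":0},{"dy":-40,"dz":29,"fingers":0},{"dy":-40,"dz":29,"fingers":0},{"dy":-40,"dz":29,"fingers":0},{"dy":-40,"dz":29,"fingers":0},{"dy":-40,"dz":29,"fingers":0},{"dy":-40,"dz":29,"fingers":0},{"dy":-40,"dz":29,"fingers":0}]}}

```text
validation failed for argument at $.de...
```

{"op": "send_rows", "data": {"deltas": [{"dy":-40,"dz":29,"ax":-1.5,"fingers":0},{"dy":-38,"dz":38,"ax":-1.5,"fingers":0},{"ax":-1.8,"fingers":0},{"ax":-1.8,"fingers":0},{"ax":-1.8,"fingers":0},{"ax":-1.8,"fingers":0},{"ax":-1.8,"fingers":0},{"ax":-1.8,"fingers":0},{"fingers":0},{"fingers":0}]}}

```text
validation failed for argument at $.de...
```

Run:
```python
from h import *
plan([.6106,-.121,.35],176); plan([.6106,-.121,.12],176)
o=ctrl.get_obs();print(o["joint_pos"].round(1))
s=ctrl.snapshot("wrist");cv2.imwrite("pics/w1.png",s["image"])
for n,X in(("hole",(.5347,.009,.068)),("piv",(.5227,-.16,.12)),("tip",(.5227+.125*np.cos(-.07),-.16+.125*np.sin(-.07),.12))):print(n,proj(s,X,o))
```

```text
t 0.4 pos [ 0.1583 -0.6561  0.2514] F [-0.13 -0.97 -0.34] open 0.0876 zhead 103.57
rot units (tool) [-1.4486e+01  3.0000e-03  2.0000e-03]
shift in current axes mm [ -98.5 -565.2  414.1]  in target axes [ -98.6 -565.3 -413.9]
t 0.4 pos [ 0.1583 -0.6561  0.2514] F [-0.13 -0.97 -0.34] open 0.0876 zhead 103.57
rot units (tool) [-1.4486e+01  3.0000e-03  2.0000e-03]
shift in current axes mm [ 131.5 -565.2  414. ]  in target axes [ 131.4 -565.3 -413.9]
[-59.9  20.6   0.7  -0.  -70.1 -16.5]
hole [664.26491264 543.73743011]
piv [596.39359131 568.84271798]
tip [544.69265415 625.23525787]
```

View pics/w1.png

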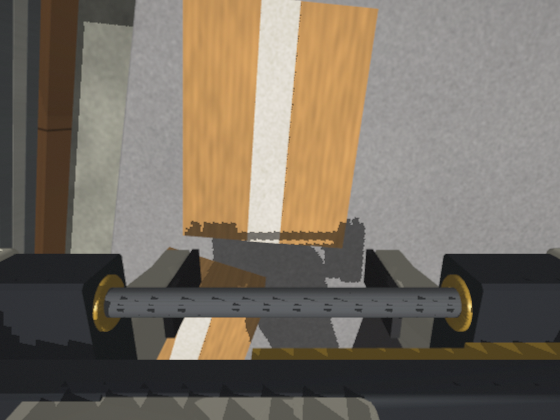

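{"op": "send_rows", "data": {"deltas": [{"dx":-33,"dy":0,"dz":0,"ax":0,"ay":0,"az":0,"fingers":0}]}}

```text
clock: 0.57
tool_pos: [0.158, -0.6548, 0.2819]
orientation: [6.8, 89.7, 110.3]
force: [0.3, -1.0, 0.5]
opening: 0.082
```

{"op": "send_rows", "data": {"deltas": [{"dx":-33,"dy":0,"dz":0,"ax":0,"ay":0,"az":0,"fingers":0},{"dx":-32,"dy":-35,"dz":26,"ax":0,"ay":0,"az":0,"fingers":0},{"dx":0,"dy":-40,"dz":29,"ax":0,"ay":0,"az":0,"fingers":0},{"dx":0,"dy":-40,"dz":29,"ax":0,"ay":0,"az":0,"fingers":0},{"dx":0,"dy":-40,"dz":29,"ax":0,"ay":0,"az":0,"fingers":0},{"dx":0,"dy":-40,"dz":29,"ax":0,"ay":0,"az":0,"fingers":0},{"dx":0,"dy":-40,"dz":29,"ax":0,"ay":0,"az":0,"fingers":0},{"dx":0,"dy":-40,"dz":29,"ax":0,"ay":0,"az":0,"fingers":0},{"dx":0,"dy":-40,"dz":29,"ax":0,"ay":0,"az":0,"fingers":0},{"dx":0,"dy":-40,"dz":29,"ax":0,"ay":0,"az":0,"fingers":0},{"dx":0,"dy":-40,"dz":29,"ax":0,"ay":0,"az":0,"fingers":0}]}}

```text
clock: 1.95
tool_pos: [0.4758, -0.2831, 0.3499]
orientation: [-116.1, 90.0, -12.5]
force: [1.0, -0.7, 0.4]
opening: 0.0004
```

{"op": "send_rows", "data": {"deltas": [{"dx":0,"dy":-40,"dz":29,"ax":0,"ay":0,"az":0,"fingers":0},{"dx":0,"dy":-40,"dz":29,"ax":0,"ay":0,"az":0,"fingers":0},{"dx":0,"dy":-40,"dz":29,"ax":0,"ay":0,"az":0,"fingers":0},{"dx":0,"dy":0,"dz":0,"ax":-1.8,"ay":0,"az":0,"fingers":0},{"dx":0,"dy":0,"dz":0,"ax":-1.8,"ay":0,"az":0,"fingers":0},{"dx":0,"dy":0,"dz":0,"ax":-1.8,"ay":0,"az":0,"fingers":0},{"dx":0,"dy":0,"dz":0,"ax":-1.8,"ay":0,"az":0,"fingers":0},{"dx":0,"dy":0,"dz":0,"ax":-1.8,"ay":0,"az":0,"fingers":0},{"dx":0,"dy":0,"dz":0,"ax":-1.8,"ay":0,"az":0,"fingers":0},{"dx":0,"dy":0,"dz":0,"ax":-1.8,"ay":0,"az":0,"fingers":0},{"dx":0,"dy":0,"dz":0,"ax":-1.8,"ay":0,"az":0,"fingers":0},{"dx":0,"dy":0,"dz":0,"ax":0,"ay":0,"az":0,"fingers":0}]}}

```text
clock: 3.45
tool_pos: [0.5712, -0.1717, 0.3496]
orientation: [-136.5, 90.0, 39.0]
force: [0.4, -0.9, 0.5]
opening: 0.0003
```

Run:
```python
from h import *
plan([.6106,-.121,.35],176); plan([.6106,-.121,.12],176)
o=ctrl.get_obs();print(o["joint_pos"].round(1))
s=ctrl.snapshot("wrist");cv2.imwrite("pics/w2.png",s["image"])
for n,X in(("hole",(.5347,.009,.068)),("piv",(.5227,-.16,.12)),("tip",(.5227+.125*np.cos(-.07),-.16+.125*np.sin(-.07),.12))):print(n,proj(s,X,o))
```

```text
t 3.45 pos [ 0.5712 -0.1717  0.3496] F [ 0.42 -0.95  0.49] open 0.0003 zhead 175.51
rot units (tool) [-0.099 -0.001  0.001]
shift in current axes mm [ -0.4 -53.7 -35.3]  in target axes [ -0.4 -53.4 -35.8]
t 3.45 pos [ 0.5712 -0.1717  0.3496] F [ 0.42 -0.95  0.49] open 0.0003 zhead 175.51
rot units (tool) [-0.099 -0.001  0.001]
shift in current axes mm [229.6 -53.7 -35.3]  in target axes [229.6 -53.4 -35.8]
[  2.   10.5  -0.4  -0.  -79.1  -6.5]
hole [316.02088624 297.91340339]
piv [323.98328704 191.85192931]
tip [214.64280794 192.75014965]
```

View pics/w2.png

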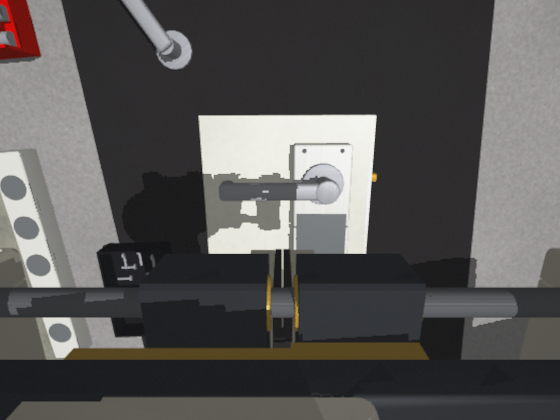

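The wrist view shows the lever hub at (328,188) and the tip at (221,190), against predictions of (324,192) and (215,193), so they agree to about 3 mm. Next I go beside the bar on its +y side.

{"op": "send_rows", "data": {"deltas": [{"dx":0,"dy":-27,"dz":-18,"ax":0,"ay":0,"az":0,"fingers":0},{"dx":0,"dy":-27,"dz":-18,"ax":0,"ay":0,"az":0,"fingers":0},{"dx":40,"dy":0,"dz":0,"ax":0,"ay":0,"az":0,"fingers":0},{"dx":40,"dy":0,"dz":0,"ax":0,"ay":0,"az":0,"fingers":0},{"dx":40,"dy":0,"dz":0,"ax":0,"ay":0,"az":0,"fingers":0},{"dx":40,"dy":0,"dz":0,"ax":0,"ay":0,"az":0,"fingers":0},{"dx":40,"dy":0,"dz":0,"ax":0,"ay":0,"az":0,"fingers":0},{"dx":30,"dy":0,"dz":0,"ax":0,"ay":0,"az":0,"fingers":0},{"dx":0,"dy":0,"dz":0,"ax":0,"ay":0,"az":0,"fingers":0}]}}

```text
clock: 4.62
tool_pos: [0.6097, -0.1208, 0.1172]
orientation: [7.1, 89.7, -177.5]
force: [-0.6, 0.0, 0.3]
opening: 0.0002
```

Run:
```python
from h import *
o,R=cur();print(o["clock"],o["tool_pos"],o["force"],R.round(3).tolist())
piv=np.array([.5227,-.16])
a=np.radians(-4)
d=o["tool_pos"][:2]-piv; e=np.array([np.cos(a),np.sin(a)]);n=np.array([-e[1],e[0]]);print("r,lat",d@e,d@n)
# arc: final poses
T0=R
p=o["tool_pos"][:2]; 
def tp(th,lat=.0195,r=.085):
    b=a-th; e=np.array([np.cos(b),np.sin(b)]);n=np.array([-e[1],e[0]]); return piv+r*e+lat*n
prev=np.r_[tp(0),o["tool_pos"][2]]
# rotate with lever, 8 steps of .105 rad: shift in tool axes before the step's rotation
dth=np.radians(6)
q=np.r_[tp(dth),o["tool_pos"][2]]
print("per 6deg step shift (tool axes at step start):",Rz_dir(176).T@(q-prev)*1000, "dist",np.linalg.norm(q-prev))
```

```text
4.625 [ 0.60969298 -0.12077047  0.11722034] [-0.6381944  0.0285206  0.2945176] [[-0.005, -0.08, -0.997], [-0.0, -0.997, 0.08], [-1.0, 0.001, 0.005]]
r,lat 0.0840445586935493 0.045202289184554094
per 6deg step shift (tool axes at step start): [ 0.          8.99174242 -1.57266614] dist 0.009128236987550161
```

{"op": "send_rows", "data": {"deltas": [{"dx":0,"dy":13,"dz":0,"ax":0,"ay":0,"az":0,"fingers":0},{"dx":0,"dy":13,"dz":0,"ax":0,"ay":0,"az":0,"fingers":0},{"dx":0,"dy":0,"dz":0,"ax":0,"ay":0,"az":0,"fingers":0},{"dx":0,"dy":9,"dz":-1.6,"ax":1.2,"ay":0,"az":0,"fingers":0},{"dx":0,"dy":9,"dz":-1.6,"ax":1.2,"ay":0,"az":0,"fingers":0},{"dx":0,"dy":9,"dz":-1.6,"ax":1.2,"ay":0,"az":0,"fingers":0},{"dx":0,"dy":9,"dz":-1.6,"ax":1.2,"ay":0,"az":0,"fingers":0},{"dx":0,"dy":0,"dz":0,"ax":0,"ay":0,"az":0,"fingers":0}]}}

```text
clock: 5.62
tool_pos: [0.6084, -0.183, 0.121]
orientation: [-149.4, 89.8, 2.2]
force: [2.9, 4.5, 4.8]
opening: 0.0
```

```bash
cat > l.py <<'E'
from h import *
o,R=cur();print(o["clock"],o["tool_pos"],o["force"],"zh",np.degrees(np.arctan2(R[1,2],R[0,2])))
piv=np.array([.5227,-.16])
a=np.arctan2(R[1,2],R[0,2])+np.pi
d=o["tool_pos"][:2]-piv; e=np.array([np.cos(a),np.sin(a)]);n=np.array([-e[1],e[0]]);print("r,lat",d@e,d@n,"th tool",np.radians(-4)-(a+np.pi)%(2*np.pi)+np.pi)
E
python3 l.py
```

```text
5.625 [ 0.60839    -0.18296483  0.12098403] [2.90291609 4.54577514 4.79342914] zh 151.57148760243064
r,lat 0.08628947887023906 0.020598203522701544 th tool 0.4263579727018394
```

{"op": "send_rows", "data": {"deltas": [{"dx":0,"dy":9,"dz":-1.6,"ax":1.2,"ay":0,"az":0,"fingers":0},{"dx":0,"dy":9,"dz":-1.6,"ax":1.2,"ay":0,"az":0,"fingers":0},{"dx":0,"dy":9,"dz":-1.6,"ax":1.2,"ay":0,"az":0,"fingers":0},{"dx":0,"dy":9,"dz":-1.6,"ax":1.2,"ay":0,"az":0,"fingers":0},{"dx":0,"dy":0,"dz":0,"ax":0,"ay":0,"az":0,"fingers":0}]}}

```text
clock: 6.25
tool_pos: [0.5925, -0.2153, 0.121]
orientation: [-134.9, 89.7, -7.2]
force: [5.9, 3.4, 2.6]
opening: 0.0007
```

```bash
python3 l.py
python3 - <<'E'
from h import *
s=ctrl.snapshot("top");cv2.imwrite("pics/t3.png",cv2.resize(s["image"][150:300,220:370],None,fx=4,fy=4))
E
```

```text
6.25 [ 0.59253906 -0.21525329  0.12095181] [5.8611695  3.42697527 2.57436626] zh 127.69462729891868
r,lat 0.08642416725979626 0.021477532081105328 th tool 0.843087800036856
```

View pics/t3.png

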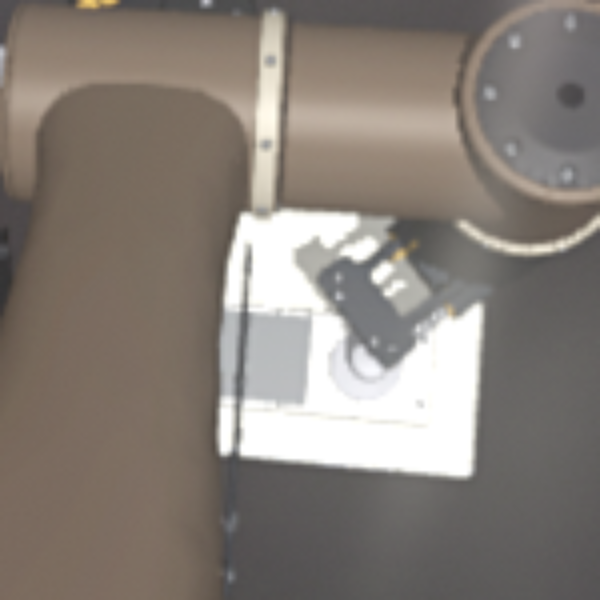

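The top view shows the gripper over the lever, which is swung well round, but the stop hasn't been felt yet. I'll push on in small steps until the force rises.

{"op": "send_rows", "data": {"deltas": [{"dx":0,"dy":3,"dz":-0.5,"ax":0.4,"ay":0,"az":0,"fingers":0},{"dx":0,"dy":0,"dz":0,"ax":0,"ay":0,"az":0,"fingers":0}]}}

```text
clock: 6.55
tool_pos: [0.591, -0.2172, 0.1209]
orientation: [-134.6, 89.7, -8.8]
force: [7.1, 1.4, 1.9]
opening: -0.0001
```

```bash
python3 l.py
```

```text
6.55 [ 0.5909624  -0.21724314  0.12094759] [7.13453592 1.35040457 1.90930921] zh 125.79213462245349
r,lat 0.08635545254647764 0.021892199722472173 th tool 0.8762925612362524
```

{"op": "send_rows", "data": {"deltas": [{"dx":0,"dy":3,"dz":-0.5,"ax":0.2,"ay":0,"az":0,"fingers":0},{"dx":0,"dy":0,"dz":0,"ax":0,"ay":0,"az":0,"fingers":0}]}}

```text
clock: 6.8
tool_pos: [0.5895, -0.2189, 0.121]
orientation: [-127.6, 89.6, -2.8]
force: [8.6, 4.1, 1.0]
opening: 0.0008
```

```bash
python3 l.py
```

```text
6.8 [ 0.58950636 -0.21889268  0.12100036] [8.5799564  4.10775263 1.04985296] zh 124.81453034957352
r,lat 0.08649236109302458 0.021225207000730172 th tool 0.8933549745795721
```

{"op": "send_rows", "data": {"deltas": [{"dx":0,"dy":3,"dz":-0.5,"ax":0.2,"ay":0,"az":0,"fingers":0},{"dx":0,"dy":0,"dz":0,"ax":0,"ay":0,"az":0,"fingers":0}]}}

```text
clock: 7.05
tool_pos: [0.5894, -0.2194, 0.1211]
orientation: [-117.2, 89.4, 6.7]
force: [15.0, 12.2, -1.5]
opening: 0.0004
```

```bash
python3 l.py
```

```text
7.05 [ 0.58936299 -0.21937338  0.12109676] [15.01024353 12.16736961 -1.51793724] zh 123.85102618705879
r,lat 0.08644257138788956 0.02228978169444596 th tool 0.9101712945721259
```

{"op": "send_rows", "data": {"deltas": [{"dx":0,"dy":3,"dz":-0.5,"ax":0.2,"ay":0,"az":0,"fingers":0},{"dx":0,"dy":0,"dz":0,"ax":0,"ay":0,"az":0,"fingers":0}]}}

```text
clock: 7.3
tool_pos: [0.5892, -0.2198, 0.1212]
orientation: [-112.3, 89.2, 10.6]
force: [20.1, 20.1, -3.3]
opening: 0.0002
```

```bash
python3 l.py
```

```text
7.3 [ 0.58920428 -0.21984054  0.12120374] [20.14441153 20.09597413 -3.32566692] zh 122.8907555741145
r,lat 0.08636296817484915 0.023348392693477476 th tool 0.9269311784781484
```

The stop has been reached: the position no longer advances and the force rises from 9 to 28 N. Now I follow the lever back.

{"op": "send_rows", "data": {"deltas": [{"dx":0,"dy":-9,"dz":1.5,"ax":-0.8,"ay":0,"az":0,"fingers":0},{"dx":0,"dy":-9,"dz":2.2,"ax":-1.2,"ay":0,"az":0,"fingers":0},{"dx":0,"dy":-9,"dz":2.2,"ax":-1.2,"ay":0,"az":0,"fingers":0},{"dx":0,"dy":-9,"dz":2.2,"ax":-1.2,"ay":0,"az":0,"fingers":0},{"dx":0,"dy":-9,"dz":2.2,"ax":-1.2,"ay":0,"az":0,"fingers":0},{"dx":0,"dy":-9,"dz":2.2,"ax":-1.2,"ay":0,"az":0,"fingers":0},{"dx":0,"dy":-9,"dz":2.2,"ax":-1.2,"ay":0,"az":0,"fingers":0},{"dx":0,"dy":-9,"dz":2.2,"ax":-1.2,"ay":0,"az":0,"fingers":0},{"dx":0,"dy":-9,"dz":2.2,"ax":-1.2,"ay":0,"az":0,"fingers":0},{"dx":0,"dy":-15,"dz":0,"ax":-0.8,"ay":0,"az":0,"fingers":0},{"dx":0,"dy":-15,"dz":0,"ax":0,"ay":0,"az":0,"fingers":0},{"dx":0,"dy":0,"dz":0,"ax":0,"ay":0,"az":0,"fingers":0}]}}

```text
clock: 8.8
tool_pos: [0.6132, -0.1186, 0.1195]
orientation: [11.8, 90.0, -169.6]
force: [0.2, -0.6, 0.3]
opening: 0.0005
```

```bash
python3 l.py;python3 - <<'E'
from h import *
for d in (104.6,284.6):plan([.534,.2635,.28],d)
E
```

```text
8.8 [ 0.61315962 -0.11856038  0.11949207] [ 0.24568186 -0.62945603  0.29246528] zh 178.6241892985418
r,lat 0.0894385744397137 0.043599615283489546 th tool -0.04580074345515417
t 8.8 pos [ 0.6132 -0.1186  0.1195] F [ 0.25 -0.63  0.29] open 0.0005 zhead 178.62
rot units (tool) [ 1.4805e+01  6.0000e-03 -7.0000e-03]
shift in current axes mm [-160.5 -380.    88.4]  in target axes [-160.5  -19.7  389.7]
t 8.8 pos [ 0.6132 -0.1186  0.1195] F [ 0.25 -0.63  0.29] open 0.0005 zhead 178.62
rot units (tool) [-2.1195e+01  8.0000e-03  7.0000e-03]
shift in current axes mm [-160.5 -380.    88.4]  in target axes [-160.5   19.7 -389.7]
```

{"op": "send_rows", "data": {"deltas": [{"dx":-40,"dy":0,"dz":0,"ax":0,"ay":0,"az":0,"fingers":0},{"dx":-40,"dy":0,"dz":0,"ax":0,"ay":0,"az":0,"fingers":0},{"dx":-40,"dy":0,"dz":0,"ax":0,"ay":0,"az":0,"fingers":0},{"dx":-40,"dy":-30,"dz":0,"ax":0,"ay":0,"az":0,"fingers":0},{"dx":0,"dy":-47,"dz":0,"ax":0,"ay":0,"az":0,"fingers":0.7},{"dx":0,"dy":-47,"dz":0,"ax":0,"ay":0,"az":0,"fingers":0.7},{"dx":0,"dy":-47,"dz":0,"ax":0,"ay":0,"az":0,"fingers":0.7},{"dx":0,"dy":-47,"dz":-2,"ax":0,"ay":0,"az":0,"fingers":0.7},{"dx":0,"dy":-47,"dz":-2,"ax":0,"ay":0,"az":0,"fingers":0.7},{"dx":0,"dy":-47,"dz":-2,"ax":0,"ay":0,"az":0,"fingers":0.7},{"dx":0,"dy":-47,"dz":-2,"ax":0,"ay":0,"az":0,"fingers":0.7},{"dx":0,"dy":-47,"dz":0,"ax":0,"ay":0,"az":0,"fingers":0.7}]}}

```text
clock: 10.3
tool_pos: [0.6316, 0.2872, 0.2794]
orientation: [52.3, 90.0, -129.2]
force: [1.0, 0.6, -0.1]
opening: 0.0612
```

{"op": "send_rows", "data": {"deltas": [{"dx":0,"dy":0,"dz":0,"ax":1.8,"ay":0,"az":0,"fingers":0.7},{"dx":0,"dy":0,"dz":0,"ax":1.8,"ay":0,"az":0,"fingers":0.7},{"dx":0,"dy":0,"dz":0,"ax":1.9,"ay":0,"az":0,"fingers":0.7},{"dx":0,"dy":0,"dz":0,"ax":1.9,"ay":0,"az":0,"fingers":0.7},{"dx":0,"dy":0,"dz":0,"ax":1.9,"ay":0,"az":0,"fingers":0.7},{"dx":0,"dy":0,"dz":0,"ax":1.9,"ay":0,"az":0,"fingers":0.7},{"dx":0,"dy":0,"dz":0,"ax":1.8,"ay":0,"az":0,"fingers":0.7},{"dx":0,"dy":0,"dz":0,"ax":1.8,"ay":0,"az":0,"fingers":0.7},{"dx":0,"dy":0,"dz":0,"ax":0,"ay":0,"az":0,"fingers":0.7},{"dx":0,"dy":0,"dz":0,"ax":0,"ay":0,"az":0,"fingers":0.7}]}}

```text
clock: 11.55
tool_pos: [0.6316, 0.2859, 0.2795]
orientation: [121.1, 90.0, -134.2]
force: [0.8, 0.7, 1.1]
opening: 0.0617
```

Run:
```python
from h import *
plan([.534,.2635,.116],104.6)
o=ctrl.get_obs();s=ctrl.snapshot("wrist");cv2.imwrite("pics/w3.png",s["image"])
for n,X in(("pin top",(.534,.2635,.142)),("pin sh",(.534,.2635,.072)),("R",(.5934,.2765,.152)),("B",(.4755,.2457,.15))):print(n,proj(s,X,o))
s=ctrl.snapshot("top");cv2.imwrite("pics/t4.png",s["image"])
s=ctrl.snapshot("scene");cv2.imwrite("pics/s4.png",s["image"])
```

```text
t 11.55 pos [0.6316 0.2859 0.2795] F [0.76 0.66 1.06] open 0.0617 zhead 104.74
rot units (tool) [ 0.029 -0.002 -0.004]
shift in current axes mm [163.5 100.1   3.2]  in target axes [163.5 100.1   2.9]
pin top [285.60734923  85.11303124]
pin sh [284.84679614  91.28721066]
R [282.30460144 165.07167349]
B [282.70838728  -9.10223661]
```

View pics/w3.png

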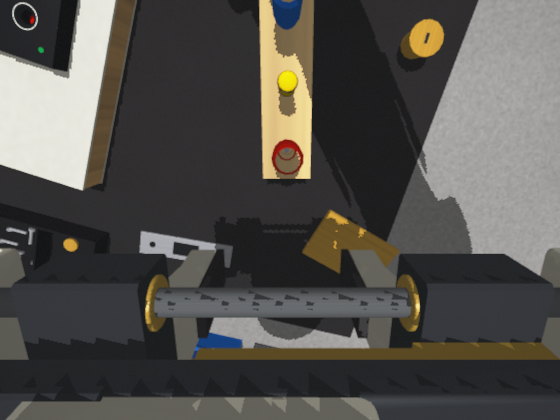

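View pics/t4.png

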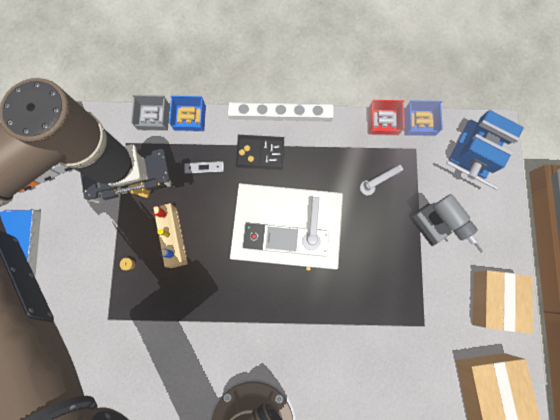

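View pics/s4.png

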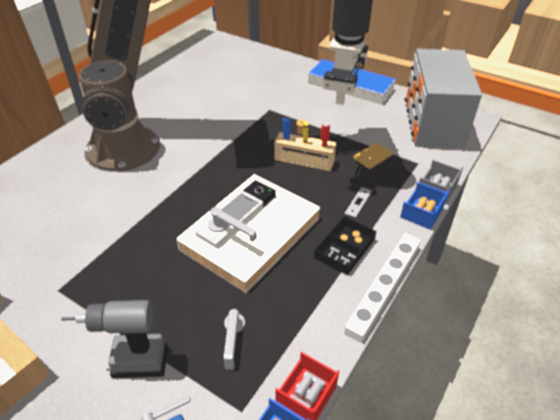

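Wrist view: yellow top at (287,81), rack axis vertical in the image, red top at (287,157). Top view: the lever is back at rest. Next I refine the pin by mask.

Run:
```python
from h import *
o=ctrl.get_obs();s=ctrl.snapshot("wrist");b,g,r=[s["image"][...,i].astype(int) for i in range(3)]
m=(r>150)&(g>150)&(b<80);m[140:]=0;m[:,:260]=0;m[:,320:]=0
v,u=np.nonzero(m);print(len(u),u.min(),u.max(),v.min(),v.max())
c=((u.min()+u.max())/2,(v.min()+v.max())/2)
P=ray(s,*c,.142,o);print(P,"diam mm",(u.max()-u.min()+1)*np.linalg.norm(ray(s,c[0]+1,c[1],.142,o)-P)*1000)
hole_uv=(25,17); print("hole",ray(s,*hole_uv,.068,o))
plan([*P[:2],.116],104.7)
```

```text
312 277 296 70 90
[0.53022577 0.26355956 0.142     ] diam mm 15.489820397763337
hole [0.53216304 0.01132263 0.068     ]
t 11.75 pos [0.6316 0.2861 0.2795] F [ 0.2  -0.09  0.13] open 0.0611 zhead 104.64
rot units (tool) [-0.013 -0.    -0.001]
shift in current axes mm [163.6 103.8   3.8]  in target axes [163.5 103.8   3.9]
```

{"op": "send_rows", "data": {"deltas": [{"dx":0,"dy":34,"dz":1.2,"ax":0,"ay":0,"az":0,"fingers":0.7},{"dx":0,"dy":34,"dz":1.2,"ax":0,"ay":0,"az":0,"fingers":0.7},{"dx":0,"dy":34,"dz":1.1,"ax":0,"ay":0,"az":0,"fingers":0.7},{"dx":25,"dy":0,"dz":0,"ax":0,"ay":0,"az":0,"fingers":0.7},{"dx":30,"dy":0,"dz":0,"ax":0,"ay":0,"az":0,"fingers":0.7},{"dx":30,"dy":0,"dz":0,"ax":0,"ay":0,"az":0,"fingers":0.7},{"dx":0,"dy":0,"dz":0,"ax":0,"ay":0,"az":0,"fingers":0.7}]}}

```text
clock: 12.62
tool_pos: [0.5309, 0.2631, 0.1926]
orientation: [115.0, 89.8, -140.4]
force: [-0.4, -0.8, -0.4]
opening: 0.0612
```

Run:
```python
from h import *
plan([.532,.2635,.116],104.7)
o=ctrl.get_obs()
s=ctrl.snapshot("wrist");cv2.imwrite("pics/w4.png",s["image"])
s=ctrl.snapshot("scene");cv2.imwrite("pics/s5.png",cv2.resize(s["image"][60:200,230:390],None,fx=4,fy=4))
```

```text
t 12.625 pos [0.5309 0.2631 0.1926] F [-0.36 -0.75 -0.44] open 0.0612 zhead 104.6
rot units (tool) [-0.021 -0.021 -0.045]
shift in current axes mm [76.6 -1.4  0.3]  in target axes [76.6 -1.1  0.1]
```

View pics/w4.png

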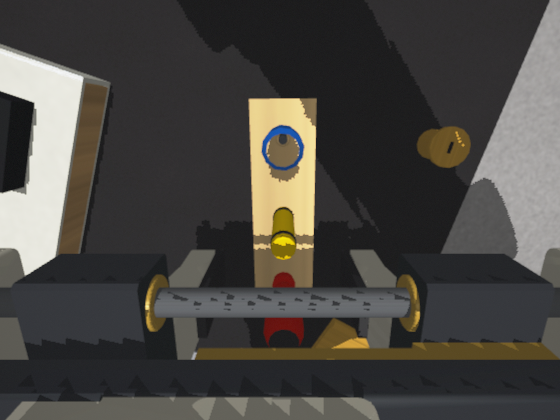

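View pics/s5.png

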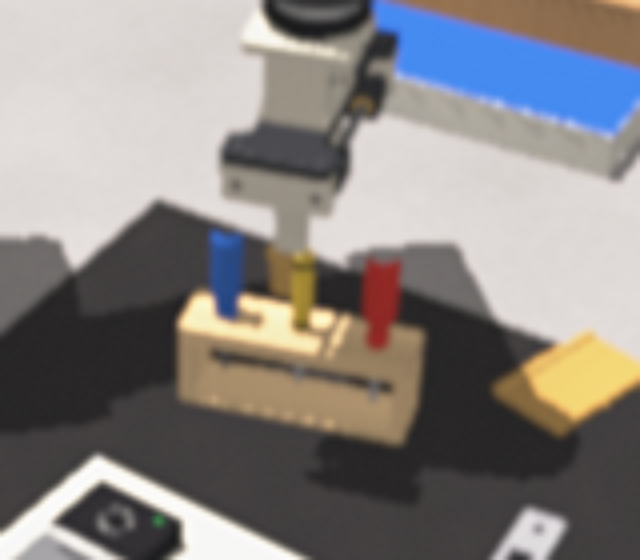

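The pin is centred between the jaws at column 284, with its top near row 252. A quick check of the depth direction before descending.

Run:
```python
from h import *
o=ctrl.get_obs();s=ctrl.snapshot("wrist")
print("top",ray(s,284.5,247,.142,o),"base",ray(s,283,212,.072,o), "blue",ray(s,282.5,148,.15,o))
plan([.532,.2635,.116],104.6)
```

```text
top [0.53239238 0.26609023 0.142     ] base [0.53109234 0.26500825 0.072     ] blue [0.47354966 0.24941939 0.15      ]
t 12.775 pos [0.5328 0.2644 0.196 ] F [-0.34  0.39  0.29] open 0.0613 zhead 104.6
rot units (tool) [0.    0.005 0.02 ]
shift in current axes mm [80.   1.1 -0.7]  in target axes [80.   1.  -0.6]
```

{"op": "send_rows", "data": {"deltas": [{"dx":20,"dy":0.5,"dz":0.7,"ax":0,"ay":0,"az":0,"fingers":0.7},{"dx":20,"dy":0,"dz":0,"ax":0,"ay":0,"az":0,"fingers":0.7},{"dx":20,"dy":0,"dz":0,"ax":0,"ay":0,"az":0,"fingers":0.7},{"dx":20,"dy":0,"dz":0,"ax":0,"ay":0,"az":0,"fingers":0.7},{"dx":0,"dy":0,"dz":0,"ax":0,"ay":0,"az":0,"fingers":0.7},{"dx":0,"dy":0,"dz":0,"ax":0,"ay":0,"az":0,"fingers":0.7}]}}

```text
clock: 13.52
tool_pos: [0.5322, 0.2651, 0.1161]
orientation: [-69.6, 89.9, 35.0]
force: [0.2, 0.7, 0.9]
opening: 0.0612
```

{"op": "send_rows", "data": {"deltas": [{"dx":0,"dy":0,"dz":0,"ax":0,"ay":0,"az":0,"fingers":0.3},{"dx":0,"dy":0,"dz":0,"ax":0,"ay":0,"az":0,"fingers":0.1},{"dx":0,"dy":0,"dz":0,"ax":0,"ay":0,"az":0,"fingers":0},{"dx":0,"dy":0,"dz":0,"ax":0,"ay":0,"az":0,"fingers":0},{"dx":0,"dy":0,"dz":0,"ax":0,"ay":0,"az":0,"fingers":0},{"dx":0,"dy":0,"dz":0,"ax":0,"ay":0,"az":0,"fingers":0}]}}

```text
clock: 14.28
tool_pos: [0.5314, 0.2645, 0.1146]
orientation: [160.1, 90.0, -95.3]
force: [-0.2, -0.8, 0.6]
opening: 0.0154
```

Run:
```python
from h import *
plan([.532,.2635,.116],104.6)
```

```text
t 14.275 pos [0.5314 0.2645 0.1146] F [-0.23 -0.77  0.64] open 0.0154 zhead 104.57
rot units (tool) [-0.006 -0.001 -0.   ]
shift in current axes mm [-1.4 -0.3 -1.1]  in target axes [-1.4 -0.3 -1.1]
```

Gripped: the opening is 15.4 mm on a 16 mm handle. Lifting and carrying to above the hole.

{"op": "send_rows", "data": {"deltas": [{"dx":-15,"dy":0,"dz":0,"ax":0,"ay":0,"az":0,"fingers":0},{"dx":-25,"dy":0,"dz":0,"ax":0,"ay":0,"az":0,"fingers":0},{"dx":-30,"dy":0,"dz":0,"ax":0,"ay":0,"az":0,"fingers":0},{"dx":-30,"dy":0,"dz":0,"ax":0,"ay":0,"az":0,"fingers":0},{"dx":0,"dy":0,"dz":0,"ax":0,"ay":0,"az":0,"fingers":0}]}}

```text
clock: 14.9
tool_pos: [0.5326, 0.2654, 0.2184]
orientation: [-66.7, 89.7, 37.9]
force: [0.1, 0.4, -1.2]
opening: 0.0151
```

Run:
```python
from h import *
plan([.534,.010,.215],104.6)
```

```text
t 14.9 pos [0.5326 0.2654 0.2184] F [ 0.13  0.39 -1.17] open 0.0151 zhead 104.59
rot units (tool) [-0.002  0.027  0.062]
shift in current axes mm [   2.5   63.  -247.5]  in target axes [   3.4   63.1 -247.5]
```

{"op": "send_rows", "data": {"deltas": [{"dx":0,"dy":0,"dz":-35,"ax":0,"ay":0,"az":0,"fingers":0},{"dx":0,"dy":0,"dz":-35,"ax":0,"ay":0,"az":0,"fingers":0},{"dx":0,"dy":0,"dz":-35,"ax":0,"ay":0,"az":0,"fingers":0},{"dx":0,"dy":0,"dz":-35,"ax":0,"ay":0,"az":0,"fingers":0},{"dx":0,"dy":0,"dz":-35,"ax":0,"ay":0,"az":0,"fingers":0},{"dx":0,"dy":0,"dz":-35,"ax":0,"ay":0,"az":0,"fingers":0},{"dx":0,"dy":0,"dz":-37,"ax":0,"ay":0,"az":0,"fingers":0},{"dx":0,"dy":0,"dz":0,"ax":0,"ay":0,"az":0,"fingers":0},{"dx":0,"dy":0,"dz":0,"ax":0,"ay":0,"az":0,"fingers":0}]}}

```text
clock: 16.02
tool_pos: [0.5933, 0.0254, 0.2144]
orientation: [63.9, 90.0, 168.5]
force: [0.3, 0.0, -0.6]
opening: 0.0155
```

Run:
```python
from h import *
plan([.534,.010,.215],104.6)
o,R=cur();s=ctrl.snapshot("wrist");cv2.imwrite("pics/w5.png",s["image"])
print("hole",proj(s,[.534,.010,.068],o))
tip=o["tool_pos"]+R@[.0935,0,0];print("tip",tip,proj(s,tip,o))
s=ctrl.snapshot("scene");cv2.imwrite("pics/s6.png",cv2.resize(s["image"][60:260,170:390],None,fx=3,fy=3))
```

```text
t 16.025 pos [0.5933 0.0254 0.2144] F [ 0.27  0.01 -0.65] open 0.0155 zhead 104.53
rot units (tool) [-0.015  0.002 -0.004]
shift in current axes mm [-0.5 61.2 -0. ]  in target axes [-0.6 61.2  0. ]
hole [281.47448873 135.63064069]
tip [0.59323614 0.0254028  0.12093954] [281.48097941 225.35651175]
```

View pics/w5.png

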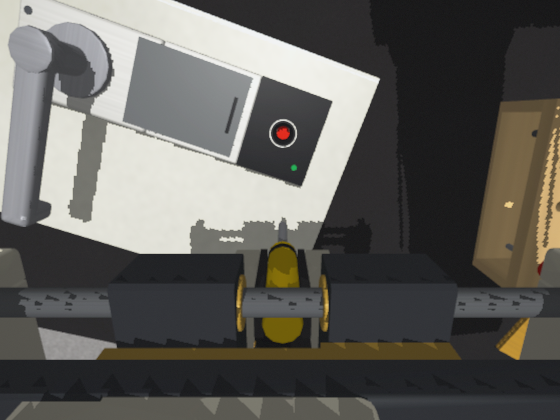

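View pics/s6.png

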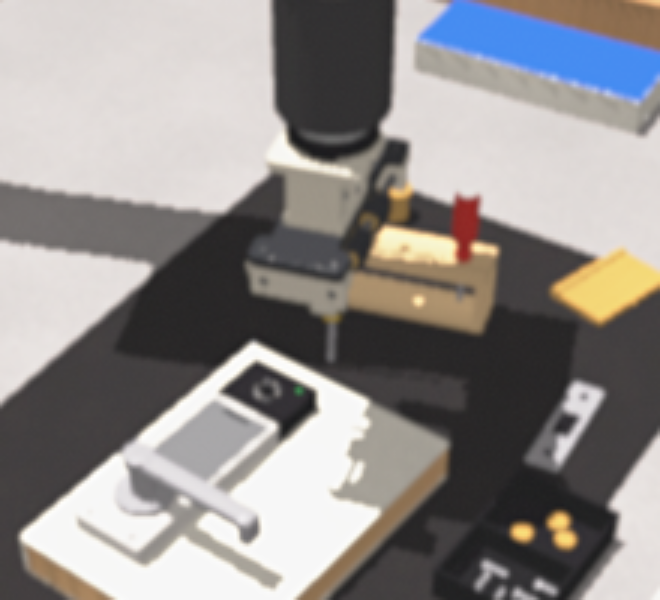

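Wrist: ring centre is about (283,133), and the held pin is vertical in the image with its tip at about (283,218). I'll measure both precisely.

Run:
```python
from h import *
o,R=cur();s=ctrl.snapshot("wrist");im=s["image"]
w=im[105:165,255:310].min(axis=2)>140
n,l,st,c=cv2.connectedComponentsWithStats(w.astype(np.uint8))
for i in range(1,n): print(st[i])
k=[i for i in range(1,n) if 18<st[i][2]<45 and 18<st[i][3]<45]
for i in k:
    x,y,ww,hh,_=st[i]; uv=(255+x+(ww-1)/2,105+y+(hh-1)/2); P=ray(s,*uv,.068,o); print("ring",uv,P,"diam",ww*np.linalg.norm(ray(s,uv[0]+1,uv[1],.068,o)-P)*1000)
    d=R.T@(P-o["tool_pos"])*1000; print("hole in tool",d)
cv2.imwrite("pics/w5z.png",cv2.resize(im[195:260,250:315],None,fx=8,fy=8,interpolation=cv2.INTER_NEAREST))
tip=o["tool_pos"]+R@[.0935,0,0];print("tip pred",proj(s,tip,o)); print("scale px/m at tip",proj(s,tip+R@[0,.01,0],o)-proj(s,tip,o))
```

```text
[ 13  14  28  29 160]
[54 58  1  2  2]
ring (np.float64(281.5), np.float64(133.0)) [0.53200915 0.01008215 0.068     ] diam 23.42159879388597
hole in tool [ 1.46562611e+02  6.33281330e+01 -3.72004991e-02]
tip pred [281.47900313 225.35571924]
scale px/m at tip [-2.75299529e-03 -1.30168209e+01]
```

View pics/w5z.png

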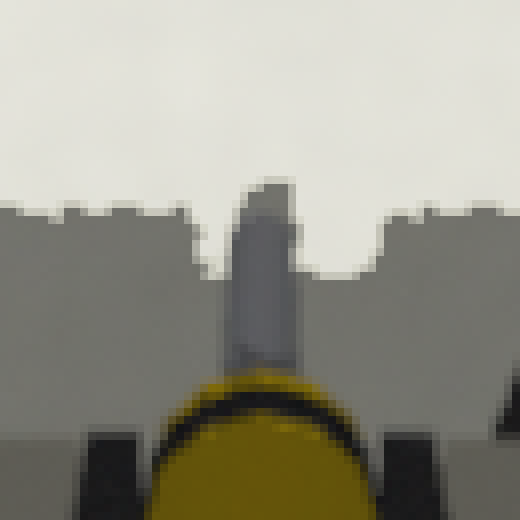

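{"op": "send_rows", "data": {"deltas": [{"dx":0,"dy":21,"dz":-0.6,"ax":0,"ay":0,"az":0,"fingers":0},{"dx":0,"dy":21,"dz":0,"ax":0,"ay":0,"az":0,"fingers":0},{"dx":0,"dy":21,"dz":0,"ax":0,"ay":0,"az":0,"fingers":0},{"dx":15,"dy":0,"dz":0,"ax":0,"ay":0,"az":0,"fingers":0},{"dx":15,"dy":0,"dz":0,"ax":0,"ay":0,"az":0,"fingers":0},{"dx":8,"dy":0,"dz":0,"ax":0,"ay":0,"az":0,"fingers":0},{"dx":0,"dy":0,"dz":0,"ax":0,"ay":0,"az":0,"fingers":0},{"dx":0,"dy":0,"dz":0,"ax":0,"ay":0,"az":0,"fingers":0}]}}

```text
clock: 17.18
tool_pos: [0.5331, 0.0091, 0.1766]
orientation: [-178.6, 90.0, -74.0]
force: [0.8, -0.8, 0.4]
opening: 0.0155
```

Run:
```python
from h import *
plan([.532,.0100,.1615],104.6)
o,R=cur();s=ctrl.snapshot("wrist");im=s["image"]
tip=o["tool_pos"]+R@[.0935,0,0];print("tip pred",tip,proj(s,tip,o),"hole",proj(s,[.532,.0101,.068],o))
cv2.imwrite("pics/w6.png",cv2.resize(im[170:270,230:340],None,fx=6,fy=6,interpolation=cv2.INTER_NEAREST))
s=ctrl.snapshot("scene");print("scene tip",proj(s,tip),"hole",proj(s,[.532,.0101,.068]));cv2.imwrite("pics/s7.png",cv2.resize(s["image"][150:230,200:310],None,fx=7,fy=7))
```

```text
t 17.175 pos [0.5331 0.0091 0.1766] F [ 0.81 -0.83  0.38] open 0.0155 zhead 104.57
rot units (tool) [-0.006 -0.003  0.   ]
shift in current axes mm [15.1  0.9  1.2]  in target axes [15.1  0.9  1.2]
tip pred [0.53313863 0.00902997 0.08311125] [281.4796872 225.3559536] hole [283.20504784 218.01013764]
scene tip [258.72574271 185.78449336] hole [258.73235083 189.50729078]
```

View pics/w6.png

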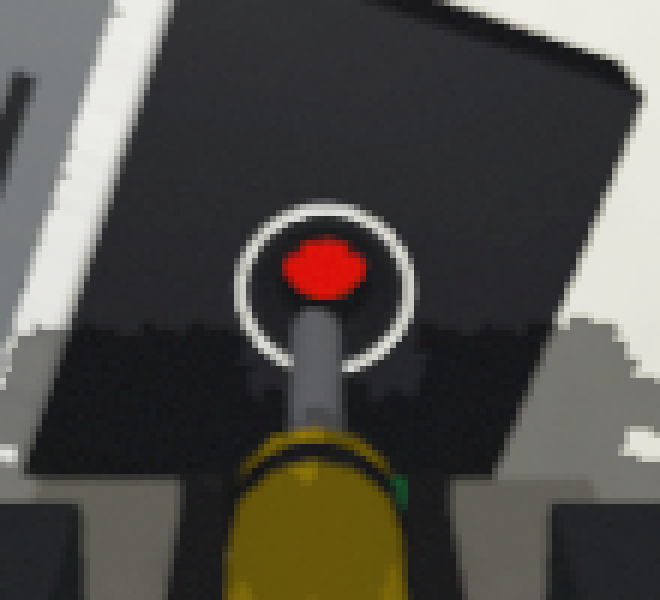

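View pics/s7.png

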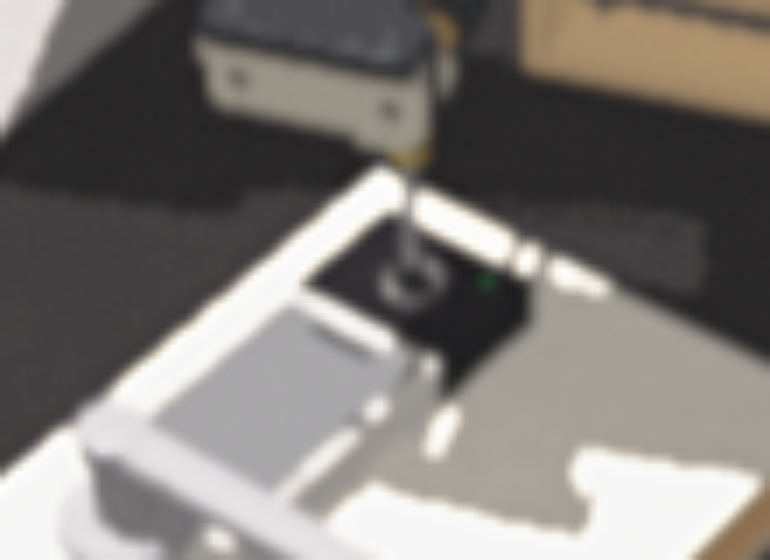

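Ring centre at (283.6,217.5), pin column at 282.2, so a correction of about 1 mm. Then I go in slowly.

{"op": "send_rows", "data": {"deltas": [{"dx":0,"dy":0.7,"dz":1,"ax":0,"ay":0,"az":0,"fingers":0},{"dx":6,"dy":0,"dz":0,"ax":0,"ay":0,"az":0,"fingers":0},{"dx":5,"dy":0,"dz":0,"ax":0,"ay":0,"az":0,"fingers":0},{"dx":0,"dy":0,"dz":0,"ax":0,"ay":0,"az":0,"fingers":0},{"dx":0,"dy":0,"dz":0,"ax":0,"ay":0,"az":0,"fingers":0}]}}

```text
clock: 17.9
tool_pos: [0.5318, 0.0098, 0.1655]
orientation: [121.3, 90.0, -134.1]
force: [0.8, 0.1, -0.6]
opening: 0.0156
```

Run:
```python
from h import *
plan([.532,.0100,.1615],104.6)
o,R=cur();s=ctrl.snapshot("wrist");im=s["image"]
cv2.imwrite("pics/w7.png",cv2.resize(im[170:270,230:340],None,fx=6,fy=6,interpolation=cv2.INTER_NEAREST))
```

```text
t 17.9 pos [0.5318 0.0098 0.1655] F [ 0.77  0.14 -0.59] open 0.0156 zhead 104.57
rot units (tool) [-0.006 -0.001 -0.002]
shift in current axes mm [ 4.  -0.3  0.2]  in target axes [ 4.  -0.3  0.2]
```

View pics/w7.png

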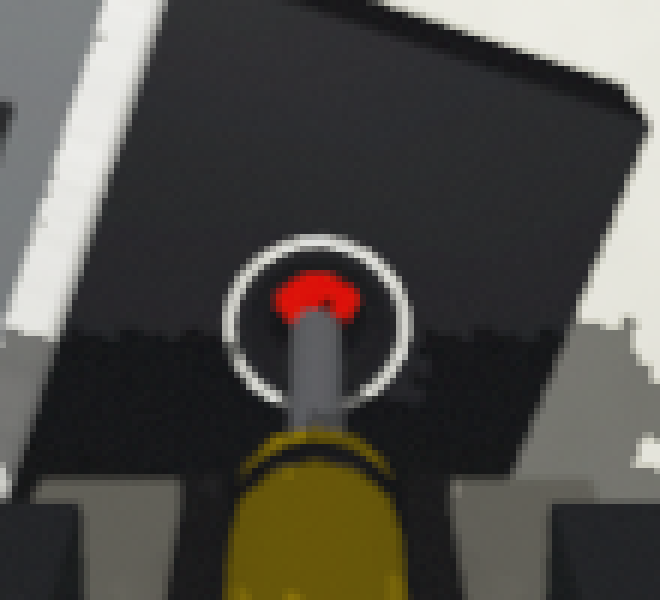

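Pin column 316 against ring 317.5 (zoomed pixels, under 0.3 mm), and rows agree too. Descending into the hole.

{"op": "send_rows", "data": {"deltas": [{"dx":4,"dy":0,"dz":0,"ax":0,"ay":0,"az":0,"fingers":0},{"dx":4,"dy":0,"dz":0,"ax":0,"ay":0,"az":0,"fingers":0},{"dx":4,"dy":0,"dz":0,"ax":0,"ay":0,"az":0,"fingers":0},{"dx":0,"dy":0,"dz":0,"ax":0,"ay":0,"az":0,"fingers":0},{"dx":0,"dy":0,"dz":0,"ax":0,"ay":0,"az":0,"fingers":0}]}}

```text
clock: 18.58
tool_pos: [0.5318, 0.0098, 0.1536]
orientation: [162.8, 90.0, -92.7]
force: [0.4, 0.1, -1.2]
opening: 0.0156
```

{"op": "send_rows", "data": {"deltas": [{"dx":3,"dy":0,"dz":0,"ax":0,"ay":0,"az":0,"fingers":0},{"dx":2,"dy":0,"dz":0,"ax":0,"ay":0,"az":0,"fingers":0},{"dx":0,"dy":0,"dz":0,"ax":0,"ay":0,"az":0,"fingers":0},{"dx":0,"dy":0,"dz":0,"ax":0,"ay":0,"az":0,"fingers":0}]}}

```text
clock: 19.08
tool_pos: [0.5318, 0.0098, 0.1486]
orientation: [96.4, 90.0, -159.0]
force: [-1.0, 0.2, -1.3]
opening: 0.0155
```

{"op": "send_rows", "data": {"deltas": [{"dx":2,"dy":0,"dz":0,"ax":0,"ay":0,"az":0,"fingers":0},{"dx":0,"dy":0,"dz":0,"ax":0,"ay":0,"az":0,"fingers":0},{"dx":0,"dy":0,"dz":0,"ax":0,"ay":0,"az":0,"fingers":0}]}}

```text
clock: 19.45
tool_pos: [0.5317, 0.0098, 0.1466]
orientation: [154.7, 90.0, -100.8]
force: [-0.4, -0.4, -0.4]
opening: 0.0154
```

{"op": "send_rows", "data": {"deltas": [{"dx":2,"dy":0,"dz":0,"ax":0,"ay":0,"az":0,"fingers":0},{"dx":0,"dy":0,"dz":0,"ax":0,"ay":0,"az":0,"fingers":0},{"dx":0,"dy":0,"dz":0,"ax":0,"ay":0,"az":0,"fingers":0}]}}

```text
clock: 19.82
tool_pos: [0.5318, 0.0098, 0.1447]
orientation: [-92.2, 90.0, 12.4]
force: [-1.2, -0.0, 2.3]
opening: 0.0152
```

{"op": "send_rows", "data": {"deltas": [{"dx":1,"dy":0,"dz":0,"ax":0,"ay":0,"az":0,"fingers":0},{"dx":0,"dy":0,"dz":0,"ax":0,"ay":0,"az":0,"fingers":0},{"dx":0,"dy":0,"dz":0,"ax":0,"ay":0,"az":0,"fingers":0}]}}

```text
clock: 20.2
tool_pos: [0.5318, 0.0098, 0.1436]
orientation: [-112.0, 90.0, -7.4]
force: [-0.4, 0.7, 3.0]
opening: 0.0155
```

{"op": "send_rows", "data": {"deltas": [{"dx":1,"dy":0,"dz":0,"ax":0,"ay":0,"az":0,"fingers":0},{"dx":0,"dy":0,"dz":0,"ax":0,"ay":0,"az":0,"fingers":0},{"dx":0,"dy":0,"dz":0,"ax":0,"ay":0,"az":0,"fingers":0}]}}

```text
clock: 20.58
tool_pos: [0.5318, 0.0098, 0.1426]
orientation: [-103.8, 90.0, 0.8]
force: [-0.7, -0.2, 2.4]
opening: 0.0154
```

{"op": "send_rows", "data": {"deltas": [{"dx":1,"dy":0,"dz":0,"ax":0,"ay":0,"az":0,"fingers":0},{"dx":0,"dy":0,"dz":0,"ax":0,"ay":0,"az":0,"fingers":0},{"dx":0,"dy":0,"dz":0,"ax":0,"ay":0,"az":0,"fingers":0}]}}

```text
clock: 20.95
tool_pos: [0.5318, 0.0098, 0.1416]
orientation: [-98.3, 90.0, 6.3]
force: [-1.6, -0.0, 4.5]
opening: 0.0156
```

{"op": "send_rows", "data": {"deltas": [{"dx":1,"dy":0,"dz":0,"ax":0,"ay":0,"az":0,"fingers":0},{"dx":0,"dy":0,"dz":0,"ax":0,"ay":0,"az":0,"fingers":0},{"dx":0,"dy":0,"dz":0,"ax":0,"ay":0,"az":0,"fingers":0}]}}

```text
clock: 21.32
tool_pos: [0.532, 0.0098, 0.1412]
orientation: [-109.0, 90.0, -4.4]
force: [-1.1, -0.1, 9.5]
opening: 0.0149
```

The button has bottomed: the TCP stopped at 141.2 mm and the force jumped to 9.5 N after about 5 mm of travel. A small margin, then hold.

{"op": "send_rows", "data": {"deltas": [{"dx":0.3,"dy":0,"dz":0,"ax":0,"ay":0,"az":0,"fingers":0},{"dx":0,"dy":0,"dz":0,"ax":0,"ay":0,"az":0,"fingers":0},{"dx":0,"dy":0,"dz":0,"ax":0,"ay":0,"az":0,"fingers":0},{"dx":0,"dy":0,"dz":0,"ax":0,"ay":0,"az":0,"fingers":0},{"dx":0,"dy":0,"dz":0,"ax":0,"ay":0,"az":0,"fingers":0},{"dx":0,"dy":0,"dz":0,"ax":0,"ay":0,"az":0,"fingers":0},{"dx":0,"dy":0,"dz":0,"ax":0,"ay":0,"az":0,"fingers":0},{"dx":0,"dy":0,"dz":0,"ax":0,"ay":0,"az":0,"fingers":0},{"dx":0,"dy":0,"dz":0,"ax":0,"ay":0,"az":0,"fingers":0},{"dx":0,"dy":0,"dz":0,"ax":0,"ay":0,"az":0,"fingers":0},{"dx":0,"dy":0,"dz":0,"ax":0,"ay":0,"az":0,"fingers":0},{"dx":0,"dy":0,"dz":0,"ax":0,"ay":0,"az":0,"fingers":0}]}}

```text
clock: 22.82
tool_pos: [0.5321, 0.0098, 0.1412]
orientation: [-106.4, 89.9, -1.8]
force: [-3.1, 0.3, 10.7]
opening: 0.0156
```

{"op": "send_rows", "data": {"deltas": [{"dx":0,"dy":0,"dz":0,"ax":0,"ay":0,"az":0,"fingers":0},{"dx":0,"dy":0,"dz":0,"ax":0,"ay":0,"az":0,"fingers":0},{"dx":0,"dy":0,"dz":0,"ax":0,"ay":0,"az":0,"fingers":0},{"dx":0,"dy":0,"dz":0,"ax":0,"ay":0,"az":0,"fingers":0},{"dx":0,"dy":0,"dz":0,"ax":0,"ay":0,"az":0,"fingers":0},{"dx":0,"dy":0,"dz":0,"ax":0,"ay":0,"az":0,"fingers":0},{"dx":0,"dy":0,"dz":0,"ax":0,"ay":0,"az":0,"fingers":0},{"dx":0,"dy":0,"dz":0,"ax":0,"ay":0,"az":0,"fingers":0},{"dx":0,"dy":0,"dz":0,"ax":0,"ay":0,"az":0,"fingers":0},{"dx":0,"dy":0,"dz":0,"ax":0,"ay":0,"az":0,"fingers":0},{"dx":0,"dy":0,"dz":0,"ax":0,"ay":0,"az":0,"fingers":0},{"dx":0,"dy":0,"dz":0,"ax":0,"ay":0,"az":0,"fingers":0}]}}

```text
clock: 24.32
tool_pos: [0.5321, 0.0098, 0.1411]
orientation: [-106.8, 89.9, -2.2]
force: [-2.2, 0.6, 11.1]
opening: 0.0158
```

{"op": "send_rows", "data": {"deltas": [{"dx":0,"dy":0,"dz":0,"ax":0,"ay":0,"az":0,"fingers":0},{"dx":0,"dy":0,"dz":0,"ax":0,"ay":0,"az":0,"fingers":0},{"dx":0,"dy":0,"dz":0,"ax":0,"ay":0,"az":0,"fingers":0},{"dx":0,"dy":0,"dz":0,"ax":0,"ay":0,"az":0,"fingers":0}]}}

```text
clock: 24.82
tool_pos: [0.5321, 0.0098, 0.1411]
orientation: [-106.1, 89.9, -1.6]
force: [-1.6, -0.8, 10.8]
opening: 0.0159
```

Run:
```python
from h import *
plan([.532,.0100,.1412],104.6)
s=ctrl.snapshot("wrist");cv2.imwrite("pics/w8.png",s["image"])
s=ctrl.snapshot("scene");cv2.imwrite("pics/s8.png",cv2.resize(s["image"][60:260,170:390],None,fx=3,fy=3))
```

```text
t 24.825 pos [0.5321 0.0098 0.1411] F [-1.63 -0.84 10.83] open 0.0159 zhead 104.59
rot units (tool) [-0.003 -0.003  0.011]
shift in current axes mm [-0.1  0.   0.2]  in target axes [-0.1  0.   0.2]
```

View pics/w8.png

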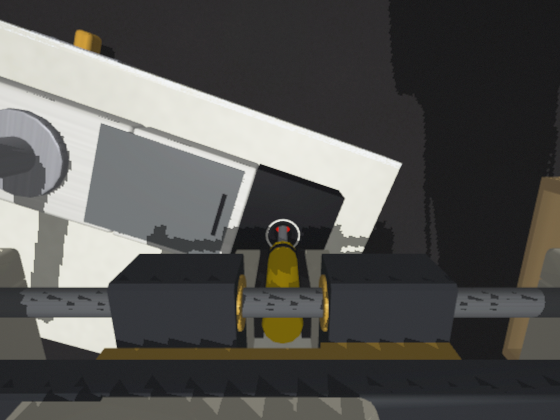

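View pics/s8.png

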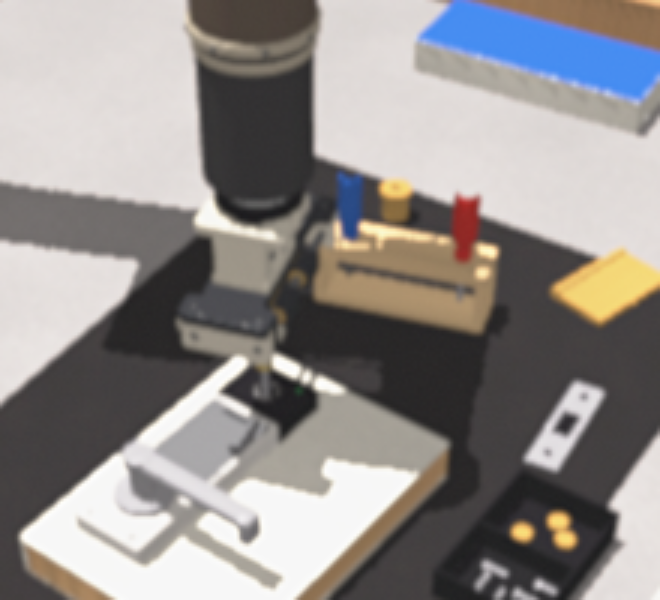

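The pin stands inside the ring at (283,232) on the red button, and the lever is at rest. The other tools are in place, and the push is a steady 11 N. Handing in.

```bash
python3 -c "
from plant import ctrl
ctrl.close_job()"
```

```text
the job is handed in; nothing more can be done
```

I swung the lever to its stop, let it return, then used the yellow pin to hold the red button down. I handed the job in at about 25 s of the 67 s while still holding.

- **Lever:** I pushed it round with the closed fingers until it stopped moving and the force rose from about 9 N to 28 N. I then followed it back with the fingers. In later pictures it is at its rest position; I had no direct reading of its angle.
- **Pin and hole:** The gripper closed to 15.4 mm on the 16 mm handle. Just before insertion the pin was within about 0.5 mm of the ring's centre.
- **Button:** It bottomed after about 5 mm of travel. I held it for about 3.5 s at a steady 11 N, well under the 40 N limit. The pin end works out at about 49 mm above the bench, which is where fully down should be.
- **Last check:** The gripper still held the pin upright in the hole, and the last scene picture showed the other rack tools, screw tray and strike plate undisturbed. I did not take a last overhead picture to recheck the rest of the bench.
- **Disagreements:** The camera estimates of the hole and pin positions differed by up to 5 mm along x. For the final alignment I relied on the wrist camera, comparing the pin and ring in the same picture. The first two move calls were refused because some rows left out fields, so nothing moved.

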